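# Close the chopper and hold its drive collar home

### The arm

A 6-joint arm with a two-finger parallel gripper is mounted at the origin on the work surface. World frame = base frame: x ahead of the robot, y to its left, z up, the work surface at z = 0. Lengths are in m, angles in rad, forces in N, time in s.
With the tool pointing down it reaches from about 0.35 to 0.775 m from the base axis. Payload 5.5 kg.
Tool frame: the origin (TCP) lies midway between the tips of the shut fingers; the grasp point (between the pads) lies 19 mm behind it; z points along the fingers, y is the line along which they close (so a half turn about z gives the same grasp; the last joint's range is limited). The gripper opens to 85 mm and grips with 20 to 120 N. Pads are 22 mm wide; open, the fingers measure 114 mm over their backs; the gripper's body (76 mm by 85 mm) begins 54 mm behind the grasp point. The pads swing forward as they close: fully open they stand 13 mm farther back than shut.
Start: joints at [-1.322, 0.313, 0.046, 1.304, 0, 1.431], TCP at [0.218, -0.532, 0.231] pointing down, gripper open.
Joint ranges: [-2.76, 2.76], [-0.86, 1.69], [-1.03, 1.26], [-2.2, 2.34], [-1.47, 1.5], [-3.14, 3.14]. Speed limits (rad/s): [2.57, 2.57, 3.14, 3.14, 3.14, 3.14].

### API

Orientations are given as a unit quaternion [w, x, y, z].
In Python, from workcell import telemetry, imaging, env gives the robot as it stands. The module is installed in compiled form; this text tells all that it offers.
- The arm moves only by the tool step_arm, never from a script. Its argument "moves" is a list of rows, each a list of 3 entries, a list of its own where there are three numbers: the shift along the tool's x, y, z in mm, then the turn, a rotation vector about the tool's x, y, z in rad, then the finger opening in mm, from 0 to 85.4. A call has 1 to 8 rows; each row is the pose to reach, as a shift and turn from the pose commanded when the call began, along the tool's axes at that moment; what a row does not reach only later rows make up. A row lasts 1/12 s, in which the tool goes at most 41.7 mm and 7.16 degrees, less where a joint would pass 70% of its speed; a pose out of reach is approached as far as the arm can. A call with a gripper value outside its range is refused whole. The fingers move at their own pace and stop on an object; "grip_force" is the grip in N (left out, the last holds). Time passes only in rows, so rows that repeat a pose let the fingers close. It gives the time, the measured TCP pose, the force, the opening and the grip force at its end, in the units of the state.
- telemetry.get_state(): the state, without advancing time (a new reading comes with each control period).
- imaging.read_camera(name): name is "scene" or "top" or "wrist"; returns the picture (420x560x3 uint8, red, green, blue); there is no depth.
- imaging.camera_params(name): a dict with "camera_matrix" (3x3 intrinsics, pixels), "pose" (4x4, takes a point from camera to world coordinates). Camera axes: x right, y up, looking along -z (the intrinsics and any distortion apply to the point x, -y, -z); pixel columns grow to the right and rows downward; lengths in m; the calibration is good to about 2 mm. A picture is of the moment at which its call begins: read the wrist's pose just before it. camera_params takes no time and is no camera call; for the wrist camera it gives the pose at the moment of the call.
- env.hand_in(): hands the job in; it is judged then, once.
The state is a dict: "clock": time; "joint_pos": joint angles; "qvel": joint speeds; "tau": joint torques, N m; "tcp_pos": TCP position; "orientation": TCP orientation; "wrist_force": force on the tool from outside, world axes, zero at the start; "ft_torque": the same for the moment, N m; "finger_gap": finger opening in m; "grip_force": force on a finger pad.
Only numpy, scipy, OpenCV 4.12 (cv2) and the standard library are available. Lean on these libraries where they do the work, as an engineer would, in place of code of your own. Each camera call takes 0.05 s, during which the arm holds its last target. There are 200 camera calls.

### The job

Close up the countertop chopper: first press its loose white lid down onto the bowl until it is fully seated and level, while the black knurled collar is still on the counter. Then set the collar over the steel spindle that stands up through the lid, turn it until the hidden keyways in its underside drop over the spindle's cross pin, and push it fully home onto the lid against its spring. The chopper only runs while the collar is held, so finish holding the collar pushed home, without letting go, and leave everything else on the counter undisturbed.

Things in the scene. Friction and masses are not known exactly. Their poses are not given: they have to be found in the camera images.
- chopper_rim (a point): Chopper: grey base 180 x 200 x 62 mm, fixed to the counter, carrying a steel bowl of 156 mm outer diameter. Point: centre of the bowl's rim plane, 140 mm above the counter, on the spindle's axis; z up. A stiff rubber seal inside the rim holds the unseated lid 6 mm up; pressing the lid with 8 to 15 N in all, within 70 mm of the axis, slides the seal down and it stays down.
- chopper_pin (a point): Middle of the spindle's cross pin, 23.5 mm above chopper_rim. The steel spindle (18 mm diameter, last 7 mm tapering to 12 mm) stands on the axis, its tip 25.5 mm above this point. The round pin, 5 mm thick, 36 mm end to end, runs level through it; its direction differs in every run and does NOT follow this point's axes: see it or feel for it.
- chopper_home (a point): Where collar_mid is with the collar fully home on the seated lid: on the axis, 36.5 mm above chopper_rim; z up. Resting on the pin, not keyed, the collar stands 12 mm higher. Keyed, it drops freely 6 mm, then meets a spring disc (38 mm diameter) pushing back with 2.4 N, rising to 6 N over the last 6 mm, which lifts it again if let go. Home is a hard stop on the lid's boss.
- lid_top (a point): White lid lying loose on the bowl: 166 mm diameter, 0.15 to 0.3 kg, plate 6 mm thick, 10 mm skirt around the rim (2 mm play). Point: on its axis at the plate's upper face, 6 mm above chopper_rim when seated, 12 mm when loose. Around its 44 mm hole stands a boss, 64 mm diameter, 8 mm above the plate, where the collar comes to rest; the plate is flat from the boss out to 80 mm from the axis.
- collar_mid (a point): Black knurled collar, upright on the counter: 56 mm diameter, 45 mm high, 0.08 to 0.17 kg, closed on top, all round alike. Point: its centre, 22.5 mm above its underside. Underneath, a bore 21 mm wide and 38 mm deep with four keyways 10.6 mm wide, out to 42 mm across, along its own +x, -x, +y, -y: any opposite pair takes the pin, so a quarter turn always finds it; within 0.15 rad it drops.
- spring (a joint): Compression of the spring disc under the collar, m: 0 free, 0.006 with the collar home.
- jar_c (a point): Bystander: glass spice jar, 56 mm diameter, 85 mm high; its centre.
- glass_c (a point): Bystander: tea glass, 60 mm diameter, 95 mm high; its centre.
- bottle_c (a point): Bystander: sauce bottle, 64 mm diameter, 190 mm high; its centre.
- tin_c (a point): Bystander: tin can, 72 mm diameter, 100 mm high; its centre.
- bowl_c (a point): Bystander: small steel bowl, 110 mm diameter, 45 mm high; its centre.
- spoon_c (a point): Bystander: steel spoon 190 mm long lying on the counter; its middle.
Things that resemble listed ones, but are neither listed nor needed, are in the scene too. There is more than one size of the part that bears lid_top; the job needs the middle-sized.

How it is judged:
By the outcome, as a careful person would: the job done as asked, in the order asked, and still so for the second after the job is handed in, while the arm keeps its last pose, push and grip.
It also fails if it takes over 53 s, if anything falls off the work surface, if the arm or the gripper's body presses on something with over 40 N, if the wrist force passes 120 N, or if a joint passes its speed limit or range.

## Working session

There is one attempt and no reset: what is moved stays moved. The work goes in short steps, Python scripts to look and compute and a tool call to move; the robot and the scene stay as the last step left them, time stands still between calls to the robot, and variables do not carry over. Pictures are saved under pics/ and viewed, at most 10 in all, crops included, and the job is handed in when it is done.

Besides the shell and the picture viewer there is one more tool, called after ">>>" by a JSON object that holds its "api" and its "payload", one argument or row to a line. step_arm: Moves the arm, as the interface text tells. Its arguments: {"type":"object","properties":{"moves":{"type":"array"},"grip_force":{"type":"number"}},"required":["moves"]}

```bash
mkdir -p pics
cat > h.py <<'E'
import numpy as np, cv2
from workcell import telemetry, imaging, env
def snap(n,f):
    p=imaging.camera_params(n); im=imaging.read_camera(n); cv2.imwrite(f'pics/{f}.png',im[:,:,::-1]); np.savez(f'pics/{f}.npz',K=p['camera_matrix'],T=p['pose'],im=im); return p,im
def load(f):
    d=np.load(f'pics/{f}.npz'); return d['K'],d['T'],d['im']
def proj(f,P):
    K,T,_=load(f); c=(np.linalg.inv(T)@np.append(P,1))[:3]; q=K@[c[0],-c[1],-c[2]]; return q[:2]/q[2]
def ray(f,u,v,z):
    K,T,_=load(f); r=np.linalg.inv(K)@[u,v,1]; d=T[:3,:3]@[r[0],-r[1],-r[2]]; o=T[:3,3]; return o+d*(z-o[2])/d[2]
E
python3 - <<'E'
from h import *
for n in ['scene','top','wrist']:
    p,im=snap(n,n+'0'); print(n,{k:(np.round(v,3).tolist() if not isinstance(v,str) else v) for k,v in p.items()})
a=[cv2.imread(f'pics/{n}0.png') for n in ['scene','top']]
cv2.imwrite('pics/st.png',np.vstack(a)) 
print(telemetry.get_state())
E
```

```text
scene {'camera_matrix': [[484.176, 0.0, 282.054], [0.0, 484.176, 214.132], [0.0, 0.0, 1.0]], 'pose': [[-0.402, -0.493, 0.772, 1.501], [0.915, -0.23, 0.33, 0.413], [0.014, 0.839, 0.544, 0.817], [0.0, 0.0, 0.0, 1.0]]}
top {'camera_matrix': [[494.56, 0.0, 285.529], [0.0, 494.56, 206.888], [0.0, 0.0, 1.0]], 'pose': [[0.015, 0.991, -0.133, 0.396], [-1.0, 0.014, -0.01, -0.012], [-0.008, 0.133, 0.991, 1.418], [0.0, 0.0, 0.0, 1.0]]}
wrist {'camera_matrix': [[355.021, 0.0, 284.93], [0.0, 355.021, 206.262], [0.0, 0.0, 1.0]], 'pose': [[0.379, 0.875, 0.303, 0.294], [-0.925, 0.359, 0.122, -0.499], [-0.002, -0.326, 0.945, 0.372], [0.0, 0.0, 0.0, 1.0]]}
{'clock': 0.15, 'joint_pos': array([-1.32161058e+00,  3.13826659e-01,  4.52252389e-02,  1.30358442e+00,
        5.53695277e-05,  1.43119828e+00]), 'qvel': array([-0.00065272, -0.00236011,  0.00262204, -0.00044997, -0.00035627,
       -0.00048692]), 'tau': array([ 2.00092160e-03, -4.81066418e+01,  2.98814625e+01,  1.39791417e-02,
       -1.31978850e-04, -7.24151192e-06]), 'tcp_pos': array([ 0.21787425, -0.53171261,  0.2306084 ]), 'orientation': array([-6.95228664e-04,  9.81165085e-01,  1.93169854e-01, -1.04060550e-05]), 'wrist_force': array([0.65353251, 0.43617177, 0.8657738 ]), 'ft_torque': array([ 0.00159651,  0.05734208, -0.01479053]), 'grip_force': 0.0, 'finger_gap': 0.08501352329580418}
```

View pics/top0.png

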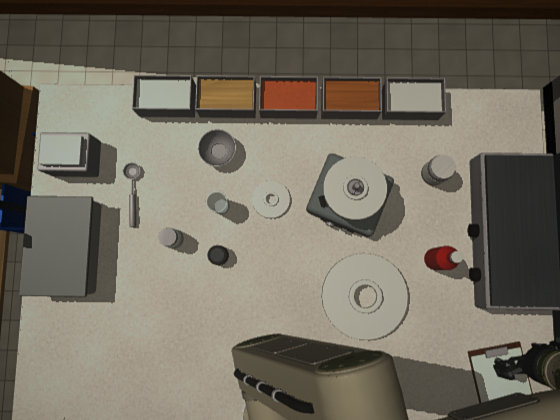

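View pics/scene0.png

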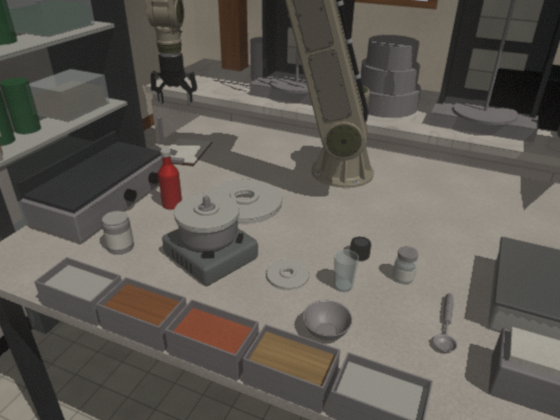

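The top picture shows three white lids: small at (271,199), large at (365,296), and the middle-sized one on the chopper at (357,188), which is the one needed. The black collar is at (218,255) in the top picture and (360,248) in the scene picture. I'll check both in one enlarged crop.

Run:
```python
from h import *
_,_,t=load('top0');_,_,s=load('scene0')
def c(im,x,y,w,k): return cv2.resize(im[y:y+w,x:x+w],(k,k),interpolation=cv2.INTER_CUBIC)
r1=np.hstack([c(t,302,138,100,400),c(s,157,183,100,400)])
r2=np.hstack([c(t,193,231,50,200),c(s,335,224,50,200),np.zeros((200,400,3),np.uint8)])
cv2.imwrite('pics/crop1.png',np.vstack([r1,r2])[:,:,::-1])
print('lid',ray('top0',357,188,.152),'spindle tip',ray('top0',356,187,.189),'collar',ray('top0',218,255,.03))
# dark blob of collar
for f,(x,y,w) in {'top0':(200,238,36),'scene0':(343,230,36)}.items():
    im=load(f)[2][y:y+w,x:x+w].max(2); m=(im<50).astype(np.uint8)
    n,l,st,ce=cv2.connectedComponentsWithStats(m); i=1+st[1:,4].argmax(); print(f,st[i],ce[i]+[x,y])
```

```text
lid [ 0.61819916 -0.18416357  0.152     ] spindle tip [ 0.61423824 -0.17662478  0.189     ] collar [0.44406017 0.18865637 0.03      ]
top0 [  8   8  21  19 156] [219.37179487 255.21153846]
scene0 [  8  12  19  18 173] [360.8265896  250.57803468]
```

View pics/crop1.png

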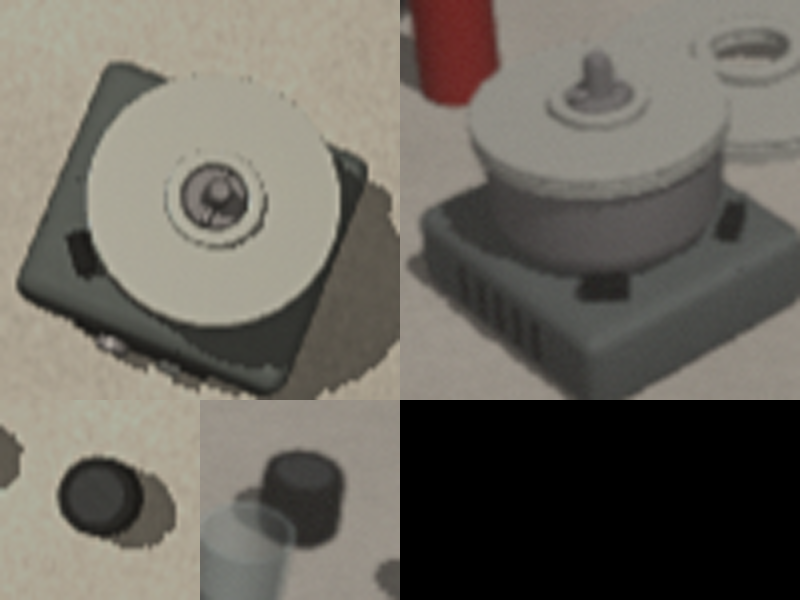

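The middle lid sits on the chopper, with its boss at top px (355.8,187.8) and the spindle tip at about (357.5,185.5). The collar is at top px (218,255) and scene px (360.8,248.5). I'll compute the positions and the first approach.

```bash
cat >> h.py <<'E'
from scipy.spatial.transform import Rotation as R
def rot():
    s=telemetry.get_state(); q=s['orientation']; return s,R.from_quat([q[1],q[2],q[3],q[0]]).as_matrix()
def shift(P):
    s,M=rot(); return np.round(M.T@(np.array(P)-s['tcp_pos'])*1000,1)
def rotv(psi):
    s,M=rot(); c,d=np.cos(psi),np.sin(psi); D=np.array([[c,d,0],[d,-c,0],[0,0,-1.]]); return np.round(R.from_matrix(M.T@D).as_rotvec(),3)
def tri(*obs):
    A=[];b=[]
    for f,u,v in obs:
        K,T,_=load(f); r=np.linalg.inv(K)@[u,v,1]; d=T[:3,:3]@[r[0],-r[1],-r[2]]; d/=np.linalg.norm(d); Q=np.eye(3)-np.outer(d,d); A.append(Q); b.append(Q@T[:3,3])
    return np.linalg.lstsq(np.vstack(A),np.hstack(b),rcond=None)[0]
E
python3 - <<'E'
from h import *
print('lid',ray('top0',355.5,188,.152),'boss',ray('top0',355.8,187.8,.16),'tip',ray('top0',357.3,185.7,.189))
print('tip3',tri(('top0',357.3,185.7),('scene0',206.5,196.5)))
print('collar',ray('top0',217.9,255,.03),tri(('top0',217.9,255),('scene0',360.8,248.5)))
print('bottle',ray('top0',452,257,.19),'jar',ray('top0',165,236,.08),'glass',ray('top0',213,201,.09))
print(shift([.615,-.179,.30]),rotv(1.30))
E
```

```text
lid [ 0.61814629 -0.18027696  0.152     ] boss [ 0.61727862 -0.17998764  0.16      ] tip [ 0.61760637 -0.17991002  0.189     ]
tip3 [ 0.6162463  -0.17736554  0.18919329]
collar [0.44405606 0.18893656 0.03      ] [0.44358434 0.19215727 0.02375545]
bottle [ 0.44212235 -0.41226553  0.19      ] jar [0.49157528 0.327139   0.08      ] glass [0.58790686 0.198435   0.09      ]
[ 501.2 -175.9  -69. ] [-0.001 -0.001 -0.911]
```

>>> {"api": "step_arm", "payload": {
  "moves": [
    [[60,-20,-69],[0,0,-0.1],85],
    [[501,-176,-69],[0,0,-0.91],85],
    [[501,-176,-69],[0,0,-0.91],85],
    [[501,-176,-69],[0,0,-0.91],85],
    [[501,-176,-69],[0,0,-0.91],85],
    [[501,-176,-69],[0,0,-0.91],85],
    [[501,-176,-69],[0,0,-0.91],85],
    [[501,-176,-69],[0,0,-0.91],85]
  ]
}}

```text
clock: 0.82
tcp_pos: [0.4576, -0.3186, 0.2842]
orientation: [-0.0, 0.795, 0.607, -0.0]
wrist_force: [0.6, -1.2, -0.4]
finger_gap: 0.085
grip_force: 0.0
```

Run:
```python
from h import *
s,M=rot();print(s['tcp_pos'],s['joint_pos'])
print(shift([.617,-.179,.27]),rotv(1.30))
```

```text
[ 0.45760389 -0.31863231  0.28420086] [-7.52175225e-01  2.70827661e-01  1.16760645e-01  1.41684839e+00
 -6.19434189e-05  1.08507096e+00]
[176.7 117.   14.2] [-0.    -0.     0.004]
```

>>> {"api": "step_arm", "payload": {
  "moves": [
    [[177,117,14],[0,0,0],85],
    [[177,117,14],[0,0,0],85],
    [[177,117,14],[0,0,0],85],
    [[177,117,14],[0,0,0],85],
    [[177,117,14],[0,0,0],85],
    [[177,117,14],[0,0,0],85],
    [[177,117,14],[0,0,0],85],
    [[177,117,14],[0,0,0],85]
  ]
}}

```text
clock: 1.48
tcp_pos: [0.6164, -0.181, 0.2694]
orientation: [-0.001, 0.796, 0.605, -0.001]
wrist_force: [-0.0, 0.2, 1.1]
finger_gap: 0.0844
grip_force: 0.0
```

Run:
```python
from h import *
s,M=rot();print(s['tcp_pos'],s['joint_pos'],s['wrist_force'])
snap('wrist','w1')
for n,P in dict(tip=[.617,-.179,.189],pin=[.617,-.179,.1635],lid=[.617,-.179,.152]).items(): print(n,proj('w1',P))
```

```text
[ 0.6164474  -0.18104797  0.26944415] [-4.10218627e-01  4.48919214e-01  3.37729661e-01  1.46110211e+00
 -6.05583625e-04  1.43150361e+00] [-0.03565341  0.21508089  1.10739589]
tip [287.90383305 213.96583912]
pin [287.69005485 201.92012854]
lid [287.60605574 197.18705042]
```

View pics/w1.png

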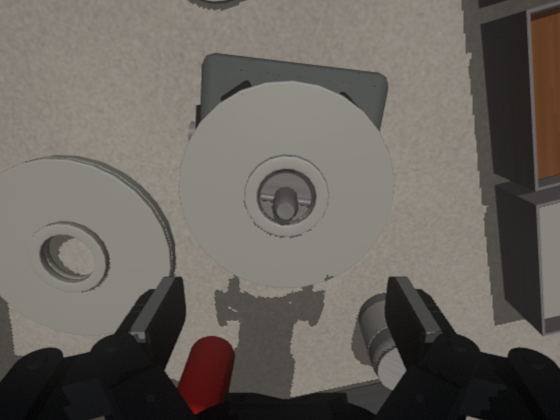

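Wrist view: lid outline spans x 180–393, y 82–287. Boss is at about (287,196), spindle tip at about (285,212), and the pin seems to run nearly horizontal at y ≈ 200. I'll overlay the expected circles on an enlarged crop.

Run:
```python
from h import *
_,_,im=load('w1'); k=3; x0,y0=170,70
big=cv2.resize(im[y0:y0+230,x0:x0+240],None,fx=k,fy=k,interpolation=cv2.INTER_CUBIC)[:150*0+600][:,:,::-1].copy()
big=np.clip(big.astype(float)*1.2,0,255).astype(np.uint8)
a=np.linspace(0,2*np.pi,200)
for r,z,c in [(.083,.152,(0,0,255)),(.032,.160,(0,255,0)),(.022,.160,(255,0,0)),(.006,.189,(0,255,255))]:
    p=np.array([(proj('w1',[.617+r*np.cos(t),-.179+r*np.sin(t),z])-[x0,y0])*k+k/2 for t in a]).astype(int)
    cv2.polylines(big,[p],True,c,1)
cv2.imwrite('pics/w1c.png',big[:600])
```

```text
(no output)
```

View pics/w1c.png

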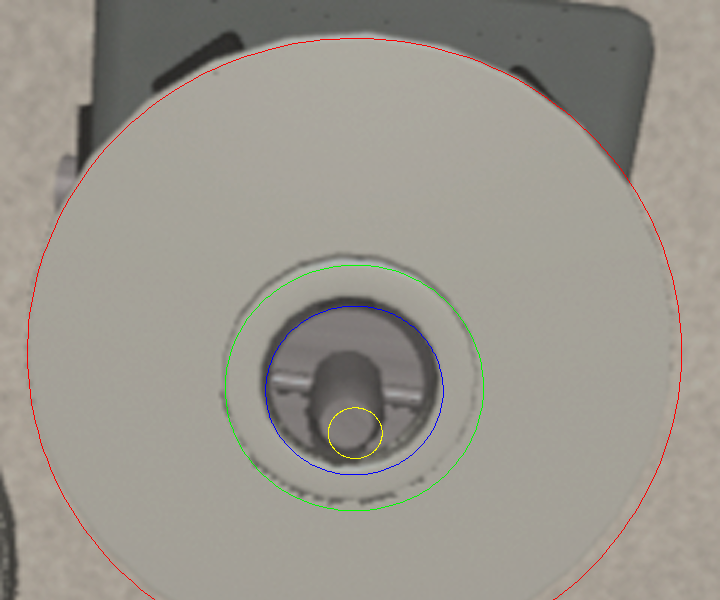

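Run:
```python
from h import *
u=lambda x,y:(x/3+170-.33,y/3+70-.33)
print('tip',ray('w1',*u(348,430),.189)); a=ray('w1',*u(274,380),.1635);b=ray('w1',*u(421,396),.1635);print('pin',a,b,np.linalg.norm(a-b),np.arctan2(*(b-a)[1::-1]))
print(shift([.6165,-.179,.152]),rotv(1.30))
```

```text
tip [ 0.61574734 -0.17794352  0.189     ]
pin [ 0.59934827 -0.16964429  0.1635    ] [ 0.6328411  -0.18319197  0.1635    ] 0.0361290665736654 -0.38437541895499433
[  2.9  -0.2 117.9] [-0.001  0.    -0.002]
```

>>> {"api": "step_arm", "payload": {
  "moves": [
    [[1,0,40],[0,0,0],85],
    [[1,0,80],[0,0,0],85],
    [[1,0,108],[0,0,0],85],
    [[1,0,118],[0,0,0],85],
    [[1,0,118],[0,0,0],85],
    [[1,0,118],[0,0,0],85]
  ]
}}

```text
clock: 2.03
tcp_pos: [0.6167, -0.1816, 0.1534]
orientation: [0.0, 0.797, 0.604, 0.0]
wrist_force: [-0.5, -0.9, 0.6]
finger_gap: 0.085
grip_force: 0.0
```

>>> {"api": "step_arm", "payload": {
  "moves": [
    [[0,0,2],[0,0,0],85],
    [[0,0,4],[0,0,0],85],
    [[0,0,6],[0,0,0],85],
    [[0,0,8],[0,0,0],85],
    [[0,0,10],[0,0,0],85],
    [[0,0,11],[0,0,0],85]
  ]
}}

```text
clock: 2.53
tcp_pos: [0.617, -0.1802, 0.1411]
orientation: [0.0, 0.796, 0.605, -0.0]
wrist_force: [-0.5, 0.7, -0.5]
finger_gap: 0.085
grip_force: 0.0
```

>>> {"api": "step_arm", "payload": {
  "moves": [
    [[0,0,1],[0,0,0],85],
    [[0,0,2],[0,0,0],85],
    [[0,0,3],[0,0,0],85],
    [[0,0,3],[0,0,0],85]
  ]
}}

```text
clock: 2.87
tcp_pos: [0.6171, -0.1803, 0.1382]
orientation: [0.0, 0.796, 0.605, 0.0]
wrist_force: [0.3, -0.6, -0.1]
finger_gap: 0.085
grip_force: 0.0
```

>>> {"api": "step_arm", "payload": {
  "moves": [
    [[0,0,1],[0,0,0],85],
    [[0,0,2],[0,0,0],85],
    [[0,0,2],[0,0,0],85]
  ]
}}

```text
clock: 3.12
tcp_pos: [0.6171, -0.1803, 0.1365]
orientation: [0.0, 0.796, 0.605, 0.0]
wrist_force: [-1.7, 0.9, 4.8]
finger_gap: 0.0849
grip_force: 2.2
```

>>> {"api": "step_arm", "payload": {
  "moves": [
    [[0,0,1],[0,0,0],85],
    [[0,0,2],[0,0,0],85],
    [[0,0,2],[0,0,0],85]
  ]
}}

```text
clock: 3.37
tcp_pos: [0.6171, -0.1803, 0.1344]
orientation: [0.0, 0.796, 0.605, 0.0]
wrist_force: [-1.0, 0.9, 3.9]
finger_gap: 0.0853
grip_force: 1.9
```

>>> {"api": "step_arm", "payload": {
  "moves": [
    [[0,0,1],[0,0,0],85],
    [[0,0,2],[0,0,0],85],
    [[0,0,2],[0,0,0],85]
  ]
}}

```text
clock: 3.62
tcp_pos: [0.6171, -0.1804, 0.133]
orientation: [0.0, 0.796, 0.605, 0.0]
wrist_force: [-1.9, 1.4, 8.4]
finger_gap: 0.085
grip_force: 4.0
```

>>> {"api": "step_arm", "payload": {
  "moves": [
    [[0,0,1],[0,0,0],85],
    [[0,0,2],[0,0,0],85],
    [[0,0,2],[0,0,0],85]
  ]
}}

```text
clock: 3.87
tcp_pos: [0.6171, -0.1804, 0.133]
orientation: [0.001, 0.796, 0.605, 0.0]
wrist_force: [-4.4, 1.8, 17.8]
finger_gap: 0.085
grip_force: 8.9
```

>>> {"api": "step_arm", "payload": {
  "moves": [
    [[0,0,1],[0,0,0],85],
    [[0,0,1],[0,0,0],85],
    [[0,0,1],[0,0,0],85]
  ]
}}

```text
clock: 4.12
tcp_pos: [0.6172, -0.1804, 0.133]
orientation: [0.001, 0.796, 0.605, 0.001]
wrist_force: [-6.3, 2.8, 22.2]
finger_gap: 0.0852
grip_force: 11.2
```

The force rises from 8 to 22 N at a constant z of 0.133, the predicted seated height, so the lid is seated. I'll lift and verify.

>>> {"api": "step_arm", "payload": {
  "moves": [
    [[0,0,-10],[0,0,0],85],
    [[0,0,-40],[0,0,0],85],
    [[0,0,-80],[0,0,0],85],
    [[0,0,-120],[0,0,0],85],
    [[0,0,-137],[0,0,0],85],
    [[0,0,-137],[0,0,0],85],
    [[0,0,-137],[0,0,0],85]
  ]
}}

```text
clock: 4.7
tcp_pos: [0.6179, -0.1808, 0.2671]
orientation: [0.001, 0.796, 0.605, 0.001]
wrist_force: [-0.2, -0.7, -1.2]
finger_gap: 0.0853
grip_force: 0.0
```

Run:
```python
from h import *
s,M=rot();print(s['tcp_pos'])
snap('wrist','w2'); snap('scene','s2')
_,_,im=load('w2'); k=2; x0,y0=165,70
A=np.array([.6157,-.1785])
big=cv2.resize(im[y0:y0+230,x0:x0+240],None,fx=k,fy=k,interpolation=cv2.INTER_CUBIC)[:,:,::-1].copy()
a=np.linspace(0,2*np.pi,200)
for r,z,c in [(.083,.146,(0,0,255)),(.032,.154,(0,255,0)),(.006,.189,(0,255,255))]:
    p=np.array([(proj('w2',[A[0]+r*np.cos(t),A[1]+r*np.sin(t),z])-[x0,y0])*k+k/2 for t in a]).astype(int)
    cv2.polylines(big,[p],True,c,1)
sc=lambda n:cv2.resize(load(n)[2][183:260,170:250],(312,300),interpolation=cv2.INTER_CUBIC)[:,:,::-1]
big=np.hstack([big[:460],np.vstack([sc('scene0'),sc('s2')])[:460]])
cv2.imwrite('pics/w2c.png',big)
print(shift([.4438,.190,.25]))
```

```text
[ 0.61787906 -0.18075933  0.2670762 ]
[ 310.1 -265.9   15. ]
```

View pics/w2c.png

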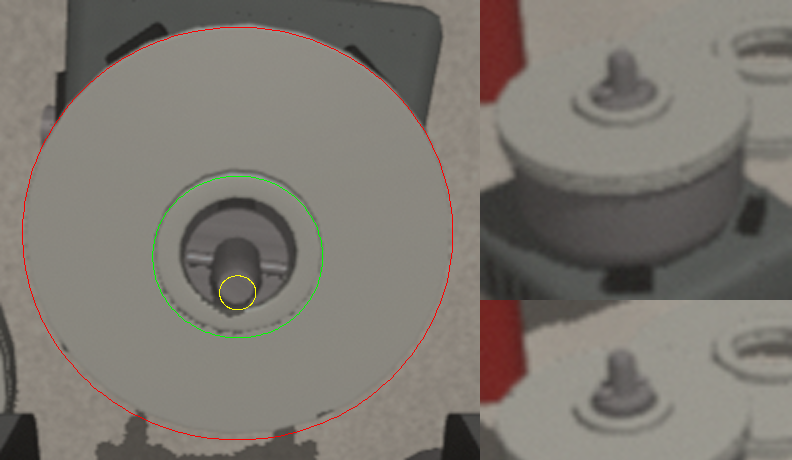

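The lid now lies on the seated-height circle (red) and the spindle stands farther out, with its tip at the yellow circle, so the axis is about (0.6157, -0.1785). Now to the collar.

>>> {"api": "step_arm", "payload": {
  "moves": [
    [[310,-266,15],[0,0,0],85],
    [[310,-266,15],[0,0,0],85],
    [[310,-266,15],[0,0,0],85],
    [[310,-266,15],[0,0,0],85],
    [[310,-266,15],[0,0,0],85],
    [[310,-266,15],[0,0,0],85],
    [[310,-266,15],[0,0,0],85],
    [[310,-266,15],[0,0,0],85]
  ]
}}

```text
clock: 5.47
tcp_pos: [0.4737, 0.1228, 0.2517]
orientation: [-0.001, 0.797, 0.605, -0.002]
wrist_force: [0.8, -0.1, -0.5]
finger_gap: 0.0846
grip_force: 0.0
```

Run:
```python
from h import *
print(rot()[0]['tcp_pos'],shift([.4438,.190,.17]),rotv(1.30))
```

```text
[0.47368601 0.1228151  0.25173982] [ 56.8 -46.6  81.8] [-0.003  0.001 -0.002]
```

>>> {"api": "step_arm", "payload": {
  "moves": [
    [[40,-32,40],[0,0,0],85],
    [[57,-47,70],[0,0,0],85],
    [[57,-47,82],[0,0,0],85],
    [[57,-47,82],[0,0,0],85],
    [[57,-47,82],[0,0,0],85],
    [[57,-47,82],[0,0,0],85]
  ]
}}

```text
clock: 5.97
tcp_pos: [0.4463, 0.1885, 0.1719]
orientation: [0.0, 0.796, 0.605, -0.0]
wrist_force: [1.3, -0.3, 0.6]
finger_gap: 0.0849
grip_force: 0.0
```

Run:
```python
from h import *
s,M=rot();print(s['tcp_pos'],s['joint_pos'])
_,im=snap('wrist','w3')
c=proj('w3',[.4438,.190,.0225]);print(c)
m=(im.max(2)<55).astype(np.uint8); n,l,st,ce=cv2.connectedComponentsWithStats(m)
for i in range(1,n):
    if st[i,4]>300: print(st[i],ce[i],ray('w3',*ce[i],.0225))
for z in (.045,0):
    p=np.array([proj('w3',[.4438+.028*np.cos(t),.19+.028*np.sin(t),z]) for t in np.linspace(0,6.28,60)]); print(z,p.min(0),p.max(0))
```

```text
[0.44627978 0.18852818 0.17188489] [ 2.34117234e-01  1.67578971e-01 -2.92103376e-01  1.11179908e+00
 -4.82706499e-04  2.07708163e+00]
[283.98075349 187.32166815]
[ 247  150   68   74 2279] [280.65247916 183.25932427] [0.44204697 0.19420563 0.0225    ]
[    0   277   560   143 32856] [281.10999513 377.55575846] [ 0.38541482 -0.00727693  0.0225    ]
0.045 [248.52420289 160.25753841] [319.27452379 227.89202745]
0 [253.34020344 149.87120925] [314.78401996 209.43094077]
```

View pics/w3.png

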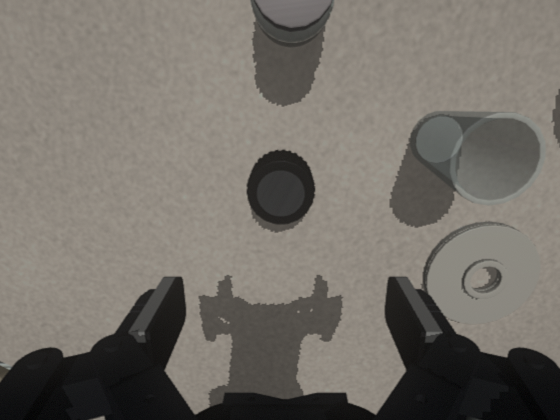

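The collar outline spans (247..315, 150..224) with its centre at about (281,186). That is 2–3 px off the prediction, the same wrist-camera bias as at the spindle. The jar, glass and small lid are clear of the fingers.

Run:
```python
from h import *
c=ray('w3',281,185.5,.0225);print(c)
print(shift([c[0],c[1],.060]),shift([c[0],c[1],.008]))
```

```text
[0.44179383 0.19222999 0.0225    ]
[  2.3  -6.3 112.6] [  2.3  -6.3 164.6]
```

>>> {"api": "step_arm", "payload": {
  "moves": [
    [[2,-5,40],[0,0,0],85],
    [[2,-5,80],[0,0,0],85],
    [[2,-5,105],[0,0,0],85],
    [[2,-5,113],[0,0,0],85],
    [[2,-5,113],[0,0,0],85],
    [[2,-5,113],[0,0,0],85]
  ]
}}

```text
clock: 6.52
tcp_pos: [0.4434, 0.1919, 0.0603]
orientation: [0.0, 0.797, 0.604, 0.001]
wrist_force: [0.5, -0.0, -0.9]
finger_gap: 0.0849
grip_force: 0.0
```

Run:
```python
from h import *
print(rot()[0]['tcp_pos'],shift([.4418,.1920,.008]),rotv(1.30),rot()[0]['wrist_force'])
```

```text
[0.44338085 0.191892   0.06029012] [-0.4 -1.6 52.3] [ 0.002 -0.001 -0.003] [ 0.5372469  -0.00268032 -0.8654911 ]
```

>>> {"api": "step_arm", "payload": {
  "moves": [
    [[0,-1,25],[0,0,0],85],
    [[0,-1,45],[0,0,0],85],
    [[0,-1,52],[0,0,0],85],
    [[0,-1,52],[0,0,0],85],
    [[0,-1,52],[0,0,0],85]
  ],
  "grip_force": 40
}}

```text
clock: 6.93
tcp_pos: [0.4421, 0.1927, 0.0084]
orientation: [0.0, 0.797, 0.605, 0.001]
wrist_force: [0.8, -0.2, 0.2]
finger_gap: 0.0848
grip_force: 0.0
```

>>> {"api": "step_arm", "payload": {
  "moves": [
    [[0,0,0],[0,0,0],62],
    [[0,0,0],[0,0,0],62],
    [[0,0,0],[0,0,0],60],
    [[0,0,0],[0,0,0],50],
    [[0,0,0],[0,0,0],50],
    [[0,0,0],[0,0,0],50],
    [[0,0,0],[0,0,0],50],
    [[0,0,0],[0,0,0],50]
  ],
  "grip_force": 40
}}

```text
clock: 7.6
tcp_pos: [0.4418, 0.1927, 0.0081]
orientation: [0.001, 0.796, 0.605, 0.001]
wrist_force: [-1.1, -1.6, 6.4]
finger_gap: 0.0533
grip_force: 41.2
```

>>> {"api": "step_arm", "payload": {
  "moves": [
    [[0,0,-5],[0,0,0],50],
    [[0,0,-20],[0,0,0],50],
    [[0,0,-60],[0,0,0],50],
    [[0,0,-100],[0,0,0],50],
    [[0,0,-140],[0,0,0],50],
    [[0,0,-180],[0,0,0],50],
    [[0,0,-222],[0,0,0],50],
    [[0,0,-222],[0,0,0],50]
  ]
}}

```text
clock: 8.27
tcp_pos: [0.4444, 0.1935, 0.2375]
orientation: [0.003, 0.796, 0.605, 0.006]
wrist_force: [3.2, 0.3, -0.1]
finger_gap: 0.0536
grip_force: 42.7
```

Run:
```python
from h import *
s,M=rot();print(s['tcp_pos'],s['finger_gap'],s['grip_force'],s['wrist_force'])
snap('wrist','w4')
# overlay collar at TCP assumption: underside 8mm below... TCP-.008
big=load('w4')[2][:,:,::-1].copy(); t=s['tcp_pos']
for z in (.037,-.008):
    p=np.array([proj('w4',t+[.028*np.cos(a),.028*np.sin(a),z]) for a in np.linspace(0,6.28,60)]).astype(int); cv2.polylines(big,[p],True,(0,0,255),1)
cv2.imwrite('pics/w4c.png',cv2.resize(big[180:,120:460],None,fx=2,fy=2))
print(shift([.6157,-.1785,.27]))
```

```text
[0.44435324 0.19352499 0.23748611] 0.05362486114812071 42.73292351514101 [ 3.15685467  0.3383611  -0.12957572]
[-311.7  266.   -35.3]
```

View pics/w4c.png

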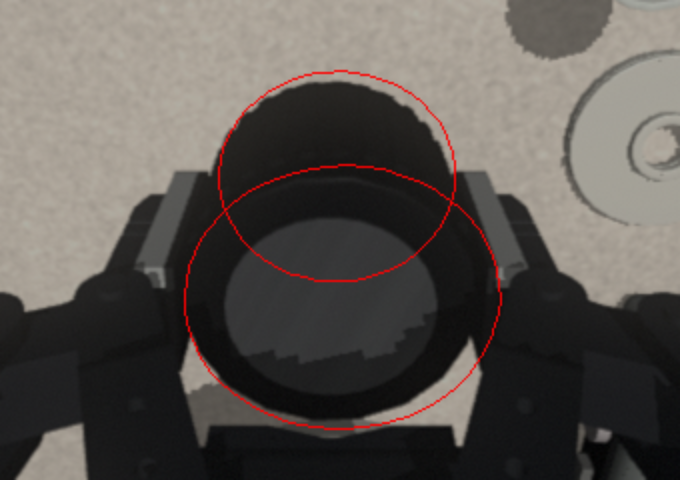

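The held collar sits upright between the pads. The wrist camera's roughly 2 mm bias along image x also shows here, so the unbiased spindle axis is (0.617, -0.179). Carrying it over now.

>>> {"api": "step_arm", "payload": {
  "moves": [
    [[-312,267,-15],[0,0,0],50],
    [[-312,267,-15],[0,0,0],50],
    [[-312,267,-15],[0,0,0],50],
    [[-312,267,-15],[0,0,0],50],
    [[-312,267,-15],[0,0,0],50],
    [[-312,267,-15],[0,0,0],50],
    [[-312,267,-15],[0,0,0],50],
    [[-312,267,-15],[0,0,0],50]
  ]
}}

```text
clock: 8.98
tcp_pos: [0.581, -0.1112, 0.2395]
orientation: [-0.001, 0.796, 0.605, -0.001]
wrist_force: [0.7, 0.6, -0.9]
finger_gap: 0.0533
grip_force: 42.7
```

Run:
```python
from h import *
print(rot()[0]['tcp_pos'],shift([.617,-.179,.215]),rotv(1.30))
```

```text
[ 0.58104545 -0.11118193  0.23950075] [-55.7  52.9  24.4] [-0.003 -0.    -0.001]
```

>>> {"api": "step_arm", "payload": {
  "moves": [
    [[-35,33,0],[0,0,0],50],
    [[-53,51,20],[0,0,0],50],
    [[-53,51,24],[0,0,0],50],
    [[-53,51,24],[0,0,0],50],
    [[-53,51,24],[0,0,0],50],
    [[-53,51,24],[0,0,0],50]
  ]
}}

```text
clock: 9.48
tcp_pos: [0.6156, -0.1729, 0.217]
orientation: [-0.001, 0.796, 0.605, -0.0]
wrist_force: [0.3, 1.0, -1.4]
finger_gap: 0.0534
grip_force: 42.8
```

Run:
```python
from h import *
s=rot()[0];print(s['tcp_pos'],shift([.617,-.179,.215]),rotv(1.30),s['wrist_force'],s['ft_torque'])
snap('scene','s5');snap('top','t5')
k=4
A=np.array([.617,-.179])
def draw(f,x,y,w):
    b=cv2.resize(load(f)[2][y:y+w,x:x+w],None,fx=k,fy=k,interpolation=cv2.INTER_CUBIC)[:,:,::-1].copy()
    for r,z,c in [(.009,.182,(0,255,255)),(.032,.154,(0,255,0))]:
        p=np.array([(proj(f,[A[0]+r*np.cos(t),A[1]+r*np.sin(t),z])-[x,y]+.5)*k for t in np.linspace(0,6.28,50)]).astype(int); cv2.polylines(b,[p],True,c,1)
    t=s['tcp_pos']
    for z in (.037,-.008):
        p=np.array([(proj(f,t+[.028*np.cos(a),.028*np.sin(a),z])-[x,y]+.5)*k for a in np.linspace(0,6.28,50)]).astype(int); cv2.polylines(b,[p],True,(0,0,255),1)
    return b
cv2.imwrite('pics/s5c.png',np.hstack([draw('s5',160,150,100),draw('t5',310,140,100)]))
```

```text
[ 0.61560794 -0.17290646  0.21697905] [-5.5  3.   2. ] [-0.001 -0.    -0.   ] [ 0.34198986  0.96729301 -1.42509543] [ 0.03216433  0.00244395 -0.01293263]
```

View pics/s5c.png

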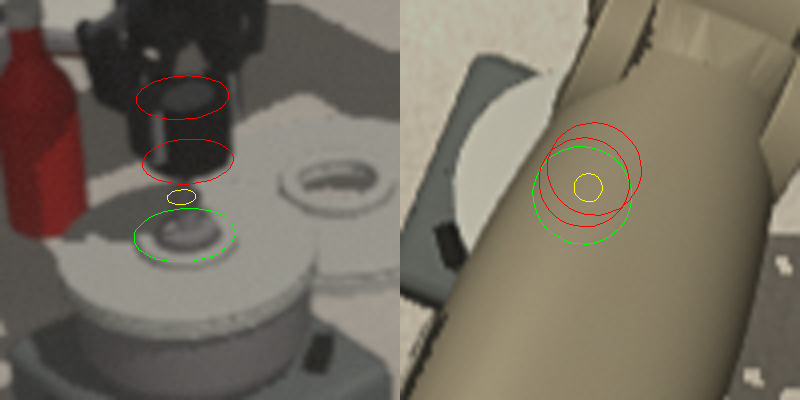

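>>> {"api": "step_arm", "payload": {
  "moves": [
    [[-5,3,2],[0,0,0],50],
    [[-5,3,2],[0,0,0],50],
    [[-5,3,5],[0,0,0],50],
    [[-5,3,10],[0,0,0],50],
    [[-5,3,14],[0,0,0],50],
    [[-5,3,18],[0,0,0],50],
    [[-5,3,21],[0,0,0],50],
    [[-5,3,21],[0,0,0],50]
  ]
}}

```text
clock: 10.25
tcp_pos: [0.6173, -0.1796, 0.1949]
orientation: [-0.001, 0.796, 0.605, -0.0]
wrist_force: [-0.9, -0.1, -1.8]
finger_gap: 0.0535
grip_force: 42.8
```

Run:
```python
from h import *
s=rot()[0];print(s['tcp_pos'],s['wrist_force'],s['ft_torque'])
```

```text
[ 0.61731933 -0.17959425  0.19487604] [-0.94199637 -0.09210899 -1.75791067] [ 0.01641733  0.01856061 -0.00557716]
```

>>> {"api": "step_arm", "payload": {
  "moves": [
    [[0,0,2],[0,0,0],50],
    [[0,0,4],[0,0,0],50],
    [[0,0,6],[0,0,0],50],
    [[0,0,6],[0,0,0],50]
  ]
}}

```text
clock: 10.58
tcp_pos: [0.6177, -0.1793, 0.1897]
orientation: [-0.0, 0.796, 0.605, 0.0]
wrist_force: [0.5, 1.9, -2.1]
finger_gap: 0.0531
grip_force: 42.8
```

>>> {"api": "step_arm", "payload": {
  "moves": [
    [[0,0,2],[0,0,0],50],
    [[0,0,4],[0,0,0],50],
    [[0,0,5],[0,0,0],50],
    [[0,0,5],[0,0,0],50]
  ]
}}

```text
clock: 10.92
tcp_pos: [0.6177, -0.1791, 0.1848]
orientation: [-0.001, 0.796, 0.605, 0.0]
wrist_force: [-0.3, 3.9, -0.5]
finger_gap: 0.0533
grip_force: 42.9
```

The collar is over the tip and the sideways force pushes toward +y, so I'll yield about 1 mm along tool +x and keep going down.

>>> {"api": "step_arm", "payload": {
  "moves": [
    [[1,0,0],[0,0,0],50],
    [[1,0,2],[0,0,0],50],
    [[1,0,3.5],[0,0,0],50],
    [[1,0,5],[0,0,0],50],
    [[1,0,5],[0,0,0],50]
  ]
}}

```text
clock: 11.33
tcp_pos: [0.6182, -0.1788, 0.1797]
orientation: [-0.0, 0.796, 0.605, 0.0]
wrist_force: [-0.3, 3.9, -0.7]
finger_gap: 0.0535
grip_force: 42.9
```

>>> {"api": "step_arm", "payload": {
  "moves": [
    [[0,0,1],[0,0,0],50],
    [[0,0,2],[0,0,0],50],
    [[0,0,3],[0,0,0],50],
    [[0,0,3],[0,0,0],50]
  ]
}}

```text
clock: 11.67
tcp_pos: [0.6181, -0.1788, 0.1769]
orientation: [-0.0, 0.796, 0.605, 0.0]
wrist_force: [-1.1, 4.0, 0.4]
finger_gap: 0.0536
grip_force: 42.9
```

>>> {"api": "step_arm", "payload": {
  "moves": [
    [[1.5,0,0],[0,0,0],50],
    [[1.5,0,1],[0,0,0],50],
    [[1.5,0,2],[0,0,0],50],
    [[1.5,0,2],[0,0,0],50]
  ]
}}

```text
clock: 12.0
tcp_pos: [0.6185, -0.1779, 0.1747]
orientation: [0.0, 0.797, 0.605, -0.0]
wrist_force: [-1.1, -0.2, -0.8]
finger_gap: 0.0533
grip_force: 42.8
```

>>> {"api": "step_arm", "payload": {
  "moves": [
    [[0,0,1],[0,0,0],50],
    [[0,0,2],[0,0,0],50],
    [[0,0,2],[0,0,0],50]
  ]
}}

```text
clock: 12.25
tcp_pos: [0.6187, -0.1778, 0.1739]
orientation: [0.001, 0.797, 0.605, 0.0]
wrist_force: [-0.9, -1.1, 2.8]
finger_gap: 0.0532
grip_force: 43.2
```

Contact with the pin at TCP z 0.174, exactly as predicted, and centred. Now pressing lightly and turning.

>>> {"api": "step_arm", "payload": {
  "moves": [
    [[0,0,1],[0,0,0],50],
    [[0,0,1],[0,0,-0.07],50],
    [[0,0,1],[0,0,-0.14],50],
    [[0,0,1],[0,0,-0.21],50],
    [[0,0,1],[0,0,-0.28],50],
    [[0,0,1],[0,0,-0.28],50]
  ]
}}

```text
clock: 12.75
tcp_pos: [0.6185, -0.1774, 0.1717]
orientation: [-0.0, 0.704, 0.711, -0.0]
wrist_force: [-1.6, -0.4, -0.9]
finger_gap: 0.0534
grip_force: 42.8
```

>>> {"api": "step_arm", "payload": {
  "moves": [
    [[0,0,0],[0,0,-0.07],50],
    [[0,0,0],[0,0,-0.14],50],
    [[0,0,0],[0,0,-0.21],50],
    [[0,0,0],[0,0,-0.28],50],
    [[0,0,0],[0,0,-0.28],50]
  ]
}}

```text
clock: 13.17
tcp_pos: [0.6188, -0.1769, 0.1719]
orientation: [-0.0, 0.598, 0.801, 0.001]
wrist_force: [2.1, 1.8, -1.2]
finger_gap: 0.0535
grip_force: 42.9
```

>>> {"api": "step_arm", "payload": {
  "moves": [
    [[0,0,1],[0,0,0],50],
    [[0,0,2],[0,0,0],50],
    [[0,0,2],[0,0,0],50]
  ]
}}

```text
clock: 13.42
tcp_pos: [0.6191, -0.177, 0.1706]
orientation: [0.0, 0.599, 0.801, 0.001]
wrist_force: [1.6, 2.9, 3.2]
finger_gap: 0.0531
grip_force: 43.3
```

Run:
```python
from h import *
s=rot()[0];print(s['tcp_pos'],s['wrist_force'],s['ft_torque'],s['joint_pos'][5])
```

```text
[ 0.61908019 -0.17699716  0.17057099] [1.55562728 2.93825687 3.1959258 ] [ 0.79431585 -0.37360483 -0.15258399] 0.880695335977319
```

Torque about z (-0.15 Nm) shows the pin against a keyway wall, so the collar is keyed. I'll turn back a little and go down.

>>> {"api": "step_arm", "payload": {
  "moves": [
    [[0,0,0],[0,0,0.08],50],
    [[0,0,0],[0,0,0.14],50],
    [[0,0,1],[0,0,0.14],50],
    [[0,0,2],[0,0,0.14],50],
    [[0,0,2],[0,0,0.14],50]
  ]
}}

```text
clock: 13.83
tcp_pos: [0.6182, -0.1779, 0.1678]
orientation: [-0.0, 0.653, 0.758, -0.001]
wrist_force: [-0.6, -1.8, 1.4]
finger_gap: 0.0534
grip_force: 43.0
```

Run:
```python
from h import *
s=rot()[0];print(s['tcp_pos'],s['wrist_force'],s['ft_torque'],s['joint_pos'][5])
```

```text
[ 0.61817901 -0.17790957  0.16778931] [-0.55452002 -1.77261245  1.38133044] [-0.10342635  0.23529531 -0.02511458] 1.0177001627530755
```

Dropped 6 mm freely and it is now at the spring. Pushing home, which should be at TCP z ≈ 0.162.

>>> {"api": "step_arm", "payload": {
  "moves": [
    [[0,0,1],[0,0,0],50],
    [[0,0,2],[0,0,0],50],
    [[0,0,3],[0,0,0],50],
    [[0,0,4],[0,0,0],50],
    [[0,0,4],[0,0,0],50]
  ],
  "grip_force": 60
}}

```text
clock: 14.25
tcp_pos: [0.6185, -0.1777, 0.1642]
orientation: [0.0, 0.653, 0.757, -0.0]
wrist_force: [-2.3, -1.9, 3.6]
finger_gap: 0.0525
grip_force: 62.5
```

>>> {"api": "step_arm", "payload": {
  "moves": [
    [[0,0,1],[0,0,0],50],
    [[0,0,2],[0,0,0],50],
    [[0,0,3],[0,0,0],50],
    [[0,0,3],[0,0,0],50]
  ]
}}

```text
clock: 14.58
tcp_pos: [0.6186, -0.1777, 0.1623]
orientation: [0.001, 0.653, 0.757, -0.0]
wrist_force: [-3.2, -2.0, 8.4]
finger_gap: 0.053
grip_force: 63.0
```

Run:
```python
from h import *
s=rot()[0];print(s['tcp_pos'],s['wrist_force'],s['ft_torque'],s['joint_pos'][5])
```

```text
[ 0.61862473 -0.17770297  0.16226406] [-3.22005691 -1.98976258  8.43090599] [-0.23523551  0.748156    0.01389348] 1.0187934100431193
```

>>> {"api": "step_arm", "payload": {
  "moves": [
    [[0,0,1],[0,0,0],50],
    [[0,0,2],[0,0,0],50],
    [[0,0,2],[0,0,0],50],
    [[0,0,2],[0,0,0],50]
  ]
}}

```text
clock: 14.92
tcp_pos: [0.6186, -0.1777, 0.1622]
orientation: [0.002, 0.653, 0.757, 0.0]
wrist_force: [-6.6, -0.8, 17.7]
finger_gap: 0.0531
grip_force: 64.0
```

Run:
```python
from h import *
s=rot()[0];print(s['tcp_pos'],s['wrist_force'],s['ft_torque'])
snap('scene','s6')
cv2.imwrite('pics/s6c.png',cv2.resize(load('s6')[2][140:290,120:320],None,fx=4,fy=4,interpolation=cv2.INTER_CUBIC)[:,:,::-1])
```

```text
[ 0.61864589 -0.17772042  0.16220317] [-6.5695652  -0.82018958 17.73970893] [-0.04215193  1.49296525 -0.01325787]
```

View pics/s6c.png

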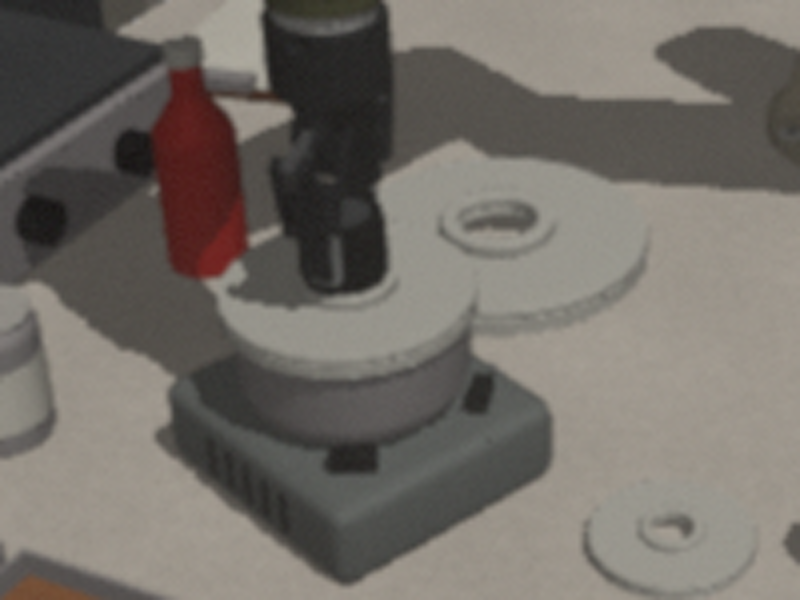

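The picture shows the collar resting on the lid's boss at about (340,285), with the lid level and the neighbours undisturbed. Pushing from 8 to 18 N left z at 0.1622, so the hard stop is reached. Handing in while holding.

```bash
python3 -c "
from h import *
print(env.hand_in())"
```

```text
the job is handed in; nothing more can be done
None
```

The lid is pressed down level onto the bowl, the collar is keyed on the spindle pin and held pushed home with about 18 N, and the job was handed in at about 15 s of the 53 s allowed (the verdict was not returned).

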